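# Knock a stuck bottle out of its centrifuge adapter

## Task

A centrifuge bottle is stuck in the adapter clamped mouth-down in the stand. Take the pusher from the rack, push the bottle out from behind through the hole in the adapter's base so that it drops clear into the tray below, then stand the used pusher, shaft down, in the steel wash jar and let go. Leave the two capped tubes standing in the rack.

Things in the scene. Friction and masses are not known exactly. Their poses are not given: they have to be found in the camera images.
- pusher_grip (a point): Middle of the pusher's handle, on its axis, 150 mm from the tip; z axis from tip to handle end. Pusher: 190 mm, 0.15 kg; round steel shaft 12 mm thick, 105 mm long; flat stop collar 44 mm across, 5 mm thick; round black plastic handle 28 mm thick, 80 mm long. It hangs upright in any one of the rack's holes, collar on the rack's top; this point is then 157 mm above the bench.
- pusher_tip (a point): The free end of the pusher's shaft, on its axis; same axes as pusher_grip. 7 mm above the bench at the start.
- adapter: Grey plastic sleeve, 60 mm across, 90 mm long, clamped immovably, mouth down and forward, axis leaning 40 degrees from vertical. Origin: centre of its mouth, 125 mm above the bench. z axis: up the bore to the base. Bore 43 mm wide, 82 mm deep; base 8 mm thick. The clamp arm leaves its middle along +y to the stand's upright rod (12 mm thick, top 316 mm up), 170 mm from the adapter's axis.
- access_hole (a point): Centre of the round 24 mm access hole in the outer face of the adapter's base, about 194 mm above the bench; z axis out of the hole, up and back along the bore. Behind the 8 mm base is the flat bottom of the bottle. The shaft has 6 mm to spare all round; when the collar meets the base the tip is 15 mm out of the mouth.
- bottle_mid (a point): Centre of the stuck bottle: white plastic, screw cap of the same width, 40 mm across, 80 mm long, flat ends, about 0.09 kg. z axis from bottom to cap. At first wholly in the adapter, bottom against its base, cap 1.5 mm inside the mouth, gripped by a tight rubber lining: 7 to 14 N keeps it moving. The lining holds it until its bottom nears the mouth (75 mm of travel); then it drops.
- bottle: The same bottle, origin at the centre of its flat bottom, z axis to the cap.
- tray: Open white tray with a foam lining on the bench under the mouth, 260 x 210 mm, walls 45 mm high and 4 mm thick, foam surface 12 mm above the bench. It does not move. Origin: centre of its underside; x along the 260 mm side, the way the bottle comes out.
- jar: Open round stainless steel wash jar, 84 mm across (78 mm inside), 105 mm high, inner floor 4 mm above the bench; it does not move. Origin: centre of its underside.
- rack: White plastic tube rack, 240 x 80 mm, top 112 mm above the bench; it does not move. Three round 33 mm holes along its x axis at -70, 0 and +70 mm; one holds the pusher, the others a capped tube each. Origin: centre of its underside.
- tube_a_mid (a point): Middle of a clear capped tube (34 mm wide, 116 mm long, 0.05 kg) standing in the rack; its top is 124 mm above the bench. A bystander.
- tube_b_mid (a point): Middle of the other capped tube in the rack, alike. A bystander.
There are look-alikes about, which are no part of the job. What is shaped like the part that bears pusher_grip but orange or pink is not meant. What is shaped like the jar but pink or purple is not meant.

How it is judged:
By the outcome, as a careful person would: the job done as asked, in the order asked, and still so for the second after the job is handed in, with the robot touching nothing.
It also fails if it takes over 45 s, if anything falls off the work surface, if the arm or the gripper's body presses on something with over 40 N, if the wrist force passes 120 N, or if a joint passes its speed limit or range.

## Robot

A 7-joint arm with a two-finger parallel gripper is mounted at the origin on the work surface. World frame = base frame: x ahead of the robot, y to its left, z up, the work surface at z = 0. Lengths are in mm, angles in degrees, forces in N, time in s.
With the tool pointing down it reaches from about 350 to 775 mm from the base axis. Payload 3.1 kg.
Tool frame: the origin (TCP) lies on the centre line of the jaws, within the pads' length; the fingertips stand 22 mm ahead of it and the grasp point (between the pads) lies 3 mm ahead of it; z points along the fingers, x is the direction in which the jaws open and shut, and the axes are right-handed (so a half turn about z gives the same grasp; the last joint's range is limited). The gripper opens to 85 mm and grips with 20 to 120 N. Pads are 22 mm wide; open, the fingers measure 114 mm over their backs; the gripper's body (76 mm by 85 mm) begins 54 mm behind the grasp point. The pads swing forward as they close: fully open they stand 13 mm farther back than shut.
Start: joints at [72.324, 17.813, 0.802, 86.603, -0.252, 75.585, -1.558], TCP at [145.038, -530.548, 253.304] pointing down, gripper open.
Joint ranges: [-154.91, 154.91], [-16.99, 109.72], [-72.82, 74.43], [7.12, 147.25], [-82.49, 262.49], [11.32, 116.49], [-174.64, 174.64]. Speed limits (degrees/s): [159.86, 159.86, 180, 180, 180, 180, 180].

## Interface

Orientations are given as a 3x3 rotation matrix whose columns are the frame's x, y, z axes.
In Python, from plant import robot gives the robot as it stands.
- The arm moves only by the tool carry_out, never from a script. Its argument "moves" is one flat list of numbers, 7 for each row, row after row: the closure, from 0 (fully open) to 1 (shut), then the shift along the tool's x, y, z in m, then the turn, a rotation vector about the tool's x, y, z in degrees. A call has 1 to 12 rows; each row shifts and turns the commanded pose from where the row before left it, along the tool's axes as they then stand; what a row does not reach is not made up. A row lasts 1/10 s, in which the tool goes at most 50 mm and 8.59 degrees, less where a joint would pass 70% of its speed; a pose out of reach is approached as far as the arm can. A call is refused whole if a number of a shift passes 0.05 or a number of a turn 8.59, either way. A call with a gripper value outside its range is refused whole. The fingers move at their own pace and stop on an object; "force" is the grip in N (left out, the last holds). Time passes only in rows, so rows that do not move let the fingers close. It gives the time, the measured TCP pose, the force and the opening at its end, in the units of the state.
- robot.sense(): the state, without advancing time (a new reading comes with each control period).
- robot.grab_frame(name): name is "side" or "top"; returns a dict with "image" (384x512x3 uint8, red, green, blue), "fx", "fy", "cx", "cy" (pixels), "world_from_camera" (4x4, takes a point from camera to world coordinates). Camera axes: x right, y up, looking along -z (the intrinsics and any distortion apply to the point x, -y, -z); pixel columns grow to the right and rows downward; lengths in mm; the calibration is good to about 2 mm. A picture is of the moment at which its call begins. There is no depth.
- robot.finish_job(): hands the job in, once; it reports no verdict.
The state is a dict: "t": time; "joints": joint angles; "joint_vel": joint speeds; "effort": joint torques, N m; "position": TCP position; "eef_rot": TCP orientation; "force": force on the tool from outside, world axes, zero at the start; "ft_torque": the same for the moment, N m; "opening": finger opening in mm.
Only numpy, scipy, OpenCV 4.12 (cv2) and the standard library are available. Lean on these libraries where they do the work, as an engineer would, in place of code of your own. Each camera call takes 0.05 s, during which the arm holds its last target. There are 200 camera calls.

## Working session

There is one attempt and no reset: what is moved stays moved. The work goes in short steps, Python scripts to look and compute and a tool call to move; the robot and the scene stay as the last step left them, time stands still between calls to the robot, and variables do not carry over. Pictures are saved under pics/ and viewed, about 8 in all and at most 12, crops included, and the job is handed in when it is done.

Besides the shell and the picture viewer there is one more tool, called after "Emit:" as name(argument=value, ...), one argument or row to a line, values as JSON. carry_out: Moves the arm, as the interface text tells. Its arguments: {"type":"object","properties":{"moves":{"type":"array"},"force":{"type":"number"}},"required":["moves"]}

```bash
ls; mkdir -p pics; python3 - <<'E'
from plant import robot
import cv2,numpy as np
for n in("side","top"):
    f=robot.grab_frame(n); cv2.imwrite(f"pics/{n}0.png",f["image"][:,:,::-1])
    print(n,f["fx"],f["fy"],f["cx"],f["cy"],[k for k in f]);print(np.round(f["world_from_camera"],3).tolist())
s=robot.sense();print(s)
E
```

```text
pics
side 442.56583619166696 442.56583619166696 255.6960393310814 187.75665298712724 ['image', 'fx', 'fy', 'cx', 'cy', 'world_from_camera']
[[-0.887, 0.34, -0.312, 228.807], [-0.461, -0.626, 0.629, 489.545], [0.019, 0.702, 0.712, 853.782], [0.0, 0.0, 0.0, 1.0]]
top 425.26661552264034 425.26661552264034 260.2719124212275 193.19850853252248 ['image', 'fx', 'fy', 'cx', 'cy', 'world_from_camera']
[[-0.017, 0.998, -0.065, 455.774], [-0.999, -0.015, 0.028, -119.693], [0.027, 0.065, 0.998, 1252.827], [0.0, 0.0, 0.0, 1.0]]
{'t': 0.1, 'joints': array([72.32343112, 17.85727923,  0.80050481, 86.68294265, -0.25216998,
       75.58677083, -1.55794824]), 'joint_vel': array([-0.00662332, -0.00139348, -0.03705677, -0.11635344,  0.00096618,
       -0.15225095, -0.01275003]), 'effort': array([ 6.23535889e-04, -3.80855834e+01,  1.46434503e-01, -2.31243056e+01,
        1.21972451e-02,  8.11351289e-03, -3.50388109e-05]), 'position': array([ 144.87463302, -529.93090396,  252.31476631]), 'eef_rot': array([[ 2.63760764e-01, -9.64587906e-01, -6.56455992e-04],
       [-9.64585657e-01, -2.63761568e-01,  2.08479350e-03],
       [-2.18411446e-03,  8.33213075e-05, -9.99997611e-01]]), 'force': array([0.43069815, 0.53549343, 0.40019133]), 'ft_torque': array([0.00814464, 0.03881572, 0.01165361]), 'opening': 85.3532865090001}
```

View pics/side0.png

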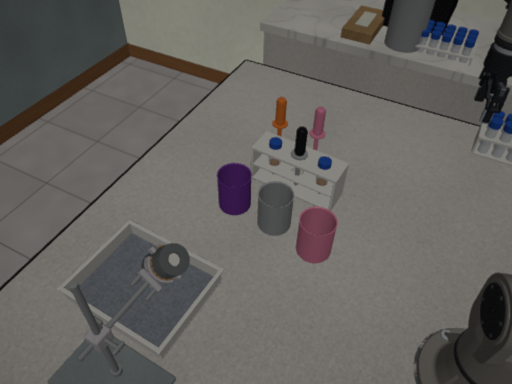

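View pics/top0.png

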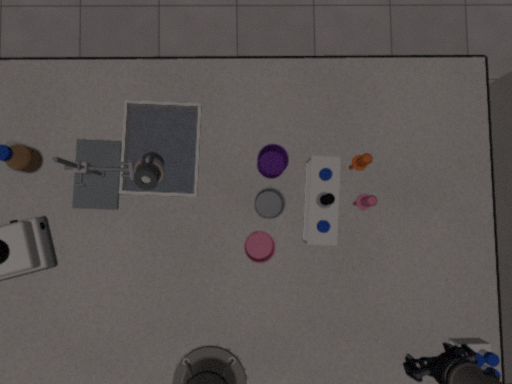

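Side view: the pusher has a black handle at (300,140) in the middle hole. The grey jar is at (275,210), and the adapter base with its white hole is at (175,260). In the top view they are at (326,199), (269,203) and (147,179), with the mouth pointing toward image-up (+x).

```bash
cat > h.py <<'E'
import cv2,numpy as np
from plant import robot
def grab(n):
    f=robot.grab_frame(n); f["hsv"]=cv2.cvtColor(f["image"],cv2.COLOR_RGB2HSV); return f
def ray(f,u,v):
    M=f["world_from_camera"]; d=M[:3,:3]@np.array([(u-f["cx"])/f["fx"],-(v-f["cy"])/f["fy"],-1]); return M[:3,3],d/np.linalg.norm(d)
def onz(f,p,z):
    o,d=ray(f,*p); return o+d*(z-o[2])/d[2]
def two(f,p,g,q):
    o,d=ray(f,*p);a,e=ray(g,*q); t=np.linalg.lstsq(np.c_[d,-e],a-o,rcond=None)[0]
    P,Q=o+t[0]*d,a+t[1]*e; return (P+Q)/2,np.linalg.norm(P-Q)
def proj(f,P):
    M=f["world_from_camera"];c=M[:3,:3].T@(np.array(P)-M[:3,3]); return f["cx"]-f["fx"]*c[0]/c[2],f["cy"]+f["fy"]*c[1]/c[2]
def blobs(f,lo,hi,box,amin=15):
    x0,y0,x1,y1=box; m=np.zeros(f["hsv"].shape[:2],np.uint8); m[y0:y1,x0:x1]=cv2.inRange(f["hsv"],lo,hi)[y0:y1,x0:x1]
    n,l,s,c=cv2.connectedComponentsWithStats(m); return [(s[i].tolist(),c[i].round(1).tolist(),cv2.minAreaRect(np.argwhere(l==i)[:,::-1].astype(np.float32))) for i in range(1,n) if s[i][4]>=amin]
E
python3 - <<'E'
from h import *
S,T=grab("side"),grab("top")
for n,f,b in(("S",S,(240,100,360,210)),("T",T,(300,150,345,250))):
    print(n,"blue",[(x[1],x[0]) for x in blobs(f,(105,120,60),(130,255,255),b)])
    print(n,"black",blobs(f,(0,0,0),(180,255,45),b))
for n,f,b in(("S",S,(150,240,190,280)),("T",T,(130,150,165,190))):
    print(n,"hole",[(x[1],x[0]) for x in blobs(f,(0,0,140),(180,60,255),b)])
a=[cv2.resize(f["image"][y0:y1,x0:x1],None,fx=5,fy=5,interpolation=cv2.INTER_CUBIC) for f,(x0,y0,x1,y1) in((T,(130,145,200,200)),(S,(130,230,200,285)),(T,(240,170,310,225)),(T,(300,150,370,205)))]
cv2.imwrite("pics/c1.png",np.vstack([np.hstack(a[:2]),np.hstack(a[2:])])[:,:,::-1])
E
```

```text
S blue [([275.3, 143.0], [270, 138, 12, 11, 116]), ([324.4, 162.6], [318, 157, 14, 12, 132])]
S black [([295, 127, 13, 29, 272], [300.6, 141.1], ((300.73846435546875, 141.09231567382812), (10.170848846435547, 28.52798843383789), 7.125016689300537))]
T blue [([325.3, 173.8], [320, 168, 12, 12, 109]), ([323.1, 226.0], [317, 221, 13, 11, 113])]
T black [([320, 194, 14, 11, 127], [326.6, 198.9], ((326.5, 199.0), (10.0, 13.0), 90.0))]
S hole []
T hole []
```

View pics/c1.png

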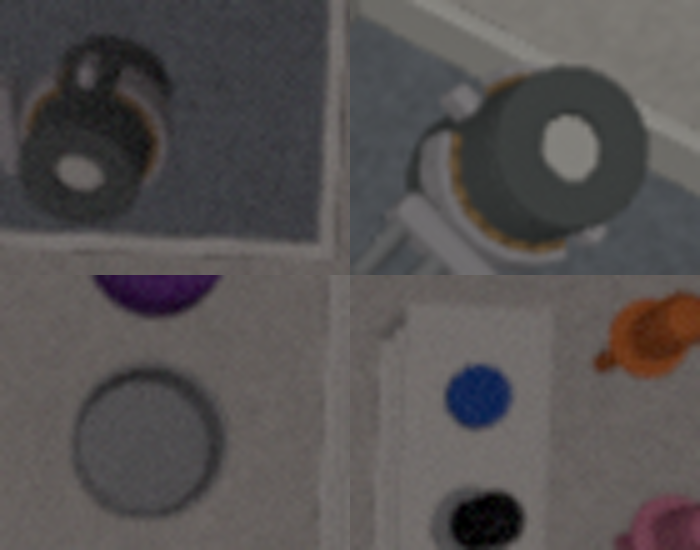

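Crop 1: the base hole centre is at top (146,179.7) and side (174.2,259.7). The grey jar's rim centre is at top (269.6,203).

```bash
python3 - <<'E'
from h import *
S,T=grab("side"),grab("top")
np.set_printoptions(precision=1,suppress=True)
a,b=onz(T,(325.3,173.8),124),onz(T,(323.1,226),124)
print("tubes",a,b,"dist",np.linalg.norm(a-b),"mid",(a+b)/2)
print("tubes2v",two(T,(325.3,173.8),S,(275.3,143)),two(T,(323.1,226),S,(324.4,162.6)))
print("pusher axis pt from handle",two(T,(326.6,198.9),S,(300.6,141.1)))
H,e=two(T,(146,179.7),S,(174.2,259.7));print("hole",H,e, onz(T,(146,179.7),191),onz(S,(174.2,259.7),191))
print("jar",onz(T,(269.6,203),105))
h=T["hsv"].astype(int)
v=cv2.GaussianBlur(T["image"],(3,3),0).astype(int).sum(2)
# foam inner edges: rim brightness peaks
def peaks(rows,cols,ax):
    P=[]
    if ax==0:
        for r in rows: P.append((cols[np.argmax(v[r,cols])],r))
    else:
        for c in cols: P.append((c,rows[np.argmax(v[rows,c])]))
    return P
for n,P in(("right",peaks(range(110,188),np.arange(188,203),0)),("bottom",peaks(np.arange(184,202),range(150,192),1)),("top",peaks(np.arange(96,110),range(130,196),1)),("left",peaks(range(108,150),np.arange(117,132),0))):
    W=np.array([onz(T,p,45)[:2] for p in P],np.float32)
    l=cv2.fitLine(W,cv2.DIST_HUBER,0,0.01,0.01).ravel(); print(n,l,np.degrees(np.arctan2(l[1],l[0])),np.array(P)[::15].tolist())
# clamp rod: arm bright pixels left
E
```

```text
tubes [ 578.4 -326.4  124. ] [ 439.1 -316.7  124. ] dist 139.67800108553493 mid [ 508.8 -321.5  124. ]
tubes2v (array([ 579.7, -326.7,  120.4]), np.float64(1.8123066242856134)) (array([ 440. , -317. ,  120.6]), np.float64(2.0063696642124627))
pusher axis pt from handle (array([ 510.1, -321.5,  158.1]), np.float64(1.4680970131527844))
hole [563.8 135.5 190.1] 2.1048642877983603 [562.8 134.8 191. ] [564.4 136.4 191. ]
jar [ 503.3 -176.5  105. ]
right [  1.   -0.1 664.4  24.7] -3.2325249 [[199, 110], [198, 125], [198, 140], [197, 155], [196, 170], [195, 185]]
bottom [  0.1   1.  537.  119.1] 86.189575 [[150, 193], [165, 194], [180, 194]]
top [  0.1   1.  798.2  97. ] 86.57528 [[130, 101], [145, 101], [160, 102], [175, 103], [190, 103]]
left [  1.   -0.  725.4 233.5] -1.8208485 [[125, 108], [123, 123], [123, 138]]
```

```bash
cat > plan.py <<'E'
import numpy as np
from scipy.spatial.transform import Rotation as R, Slerp
from plant import robot
def pose(): s=robot.sense(); return s["position"],s["eef_rot"]
def rows(p,Rm,goals,g):
    """goals: list of (pos,rot,nrows); prints moves with rounding fed back"""
    out=[];p=np.array(p,float);r=R.from_matrix(Rm)
    for P,Q,n in goals:
        Q=R.from_matrix(Q);p0=p.copy();sl=Slerp([0,1],R.concatenate([r,Q]))
        for k in range(1,n+1):
            d=np.round(r.inv().apply(p0+(np.array(P)-p0)*k/n-p)/1000,4 if n<3 else 3)
            w=np.round((r.inv()*sl(k/n)).as_rotvec(degrees=True),1)
            p=p+r.apply(d*1000);r=r*R.from_rotvec(w,degrees=True)
            out.append([g]+(d+0).tolist()+(w+0).tolist())
    for o in out: print(*["%g"%v for v in o],sep=", ",end=",\n")
    print("n",len(out),"max",np.abs(np.array(out))[:,1:].max(0),"end",p.round(1))
def down(yaw):
    c,s=np.cos(np.radians(yaw)),np.sin(np.radians(yaw)); return np.array([[c,s,0],[s,-c,0],[0,0,-1.]])
def ax(yaw):  # z of adapter
    return np.array([-np.cos(np.radians(yaw))*np.sin(np.radians(40)),-np.sin(np.radians(yaw))*np.sin(np.radians(40)),np.cos(np.radians(40))])
def tilt(yaw,deg=40): return down(yaw)@R.from_euler("y",deg,degrees=True).as_matrix()
E
python3 - <<'E'
from plan import *
from h import grab,proj
p,r=pose()
rows(p,r,[((509.5,-321.5,248),down(-32.3),10)],0)
S,T=grab("side"),grab("top")
H=np.array([561.5,135.7,194])
for y in(-8,-3.5,0,4):
    c=H-45*ax(y);q=c+170*np.array([-np.sin(np.radians(y)),np.cos(np.radians(y)),0]);q[2]=316
    m=H-90*ax(y);print(y,q.round(),proj(T,q),proj(S,q),"mouth",m.round(),proj(T,m))
E
```

```text
0, -0.011, -0.041, 0, 0, 0, -4.2,
0, -0.007, -0.041, 0.001, 0, 0, -4.3,
0, -0.004, -0.042, 0, 0, 0, -4.2,
0, -0.002, -0.042, 0.001, 0, 0, -4.3,
0, 0.002, -0.042, 0, 0, 0, -4.2,
0, 0.005, -0.041, 0.001, 0, 0, -4.2,
0, 0.008, -0.042, 0, 0, 0, -4.3,
0, 0.011, -0.04, 0.001, 0, 0, -4.2,
0, 0.014, -0.04, 0, 0, 0, -4.3,
0, 0.017, -0.038, 0.001, 0, 0, -4.2,
n 10 max [1.7e-02 4.2e-02 1.0e-03 0.0e+00 0.0e+00 4.3e+00] end [ 509.5 -322.1  248. ]
-8 [614. 300. 316.] (np.float64(56.407042654674), np.float64(152.12999970797608)) (np.float64(67.87067623029975), np.float64(278.6118337980058)) mouth [619. 128. 125.] (np.float64(154.69421643758665), np.float64(161.05821599497241))
-3.5 [601. 304. 316.] (np.float64(54.66271954201878), np.float64(158.05597292022307)) (np.float64(73.06644028246808), np.float64(284.3548405292046)) mouth [619. 132. 125.] (np.float64(152.98001619201102), np.float64(160.9107227788714))
0 [590. 306. 316.] (np.float64(53.63310167423822), np.float64(162.74673666232093)) (np.float64(77.64643616806825), np.float64(288.55680352645743)) mouth [619. 136. 125.] (np.float64(151.64035897774198), np.float64(160.8881356228911))
4 [578. 307. 316.] (np.float64(52.813251257119276), np.float64(168.17065136913678)) (np.float64(83.43751142020164), np.float64(293.0354283595851)) mouth [619. 140. 125.] (np.float64(150.1093961120896), np.float64(160.96119102184286))
```

Emit:
carry_out(
  moves=[0, -0.011, -0.041, 0, 0, 0, -4.2, 0, -0.007, -0.041, 0.001, 0, 0, -4.3, 0, -0.004, -0.042, 0, 0, 0, -4.2, 0, -0.002, -0.042, 0.001, 0, 0, -4.3, 0, 0.002, -0.042, 0, 0, 0, -4.2, 0, 0.005, -0.041, 0.001, 0, 0, -4.2, 0, 0.008, -0.042, 0, 0, 0, -4.3, 0, 0.011, -0.04, 0.001, 0, 0, -4.2, 0, 0.014, -0.04, 0, 0, 0, -4.3, 0, 0.017, -0.038, 0.001, 0, 0, -4.2, 0, 0, 0, 0, 0, 0, 0],
)

```text
t: 1.5
position: [515.7, -315.0, 247.8]
eef_rot: [[0.852, -0.524, 0.004], [-0.524, -0.852, 0.006], [0.001, -0.007, -1.0]]
force: [-0.6, 0.3, 0.1]
opening: 85.7
```

```bash
python3 - <<'E'
from plan import *
from h import *
p,r=pose();print(p,r.round(3).tolist(),robot.sense()["joints"].round(1))
rows(p,r,[((509.5,-321.5,162),down(-32.3),4)],0)
S,T=grab("side"),grab("top")
cs=np.hstack([cv2.resize(f["image"][y0:y1,x0:x1],None,fx=5,fy=5,interpolation=cv2.INTER_CUBIC) for f,(x0,y0,x1,y1) in((T,(45,140,115,220)),(S,(60,270,130,350)))])
cv2.imwrite("pics/c2.png",cs[:,:,::-1])
E
```

```text
[ 515.68448838 -315.0095052   247.77794725] [[0.852, -0.524, 0.004], [-0.524, -0.852, 0.006], [0.001, -0.007, -1.0]] [ 41.7  25.5 -17.4  77.5   7.1  78.   -7.2]
0, 0, 0.002, 0.021, -0.1, 0, 0.2,
0, -0.001, 0.003, 0.022, -0.1, 0, 0.2,
0, 0, 0.002, 0.021, -0.1, 0, 0.1,
0, -0.001, 0.002, 0.022, -0.1, 0, 0.2,
n 4 max [0.001 0.003 0.022 0.1   0.    0.2  ] end [ 509.5 -321.3  161.7]
```

View pics/c2.png

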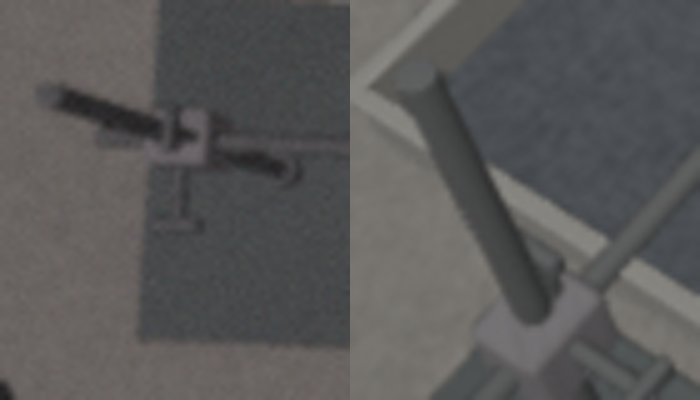

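The rod top, at top (55,159.3) and side (73.6,285.6), fits an adapter yaw of about -3.3°, which agrees with the tray. Next I centre the gripper, descend and grip.

Emit:
carry_out(
  moves=[0, -0.002, 0.009, 0, -0.4, 0, 0.7, 0, 0, 0, 0.021, 0, 0, 0, 0, 0, 0, 0.022, 0, 0, 0, 0, 0, 0, 0.022, 0, 0, 0, 0, 0, 0, 0.021, 0, 0, 0, 0, 0, 0, 0, 0, 0, 0],
)

```text
t: 2.2
position: [498.3, -330.8, 159.1]
eef_rot: [[0.836, -0.549, -0.011], [-0.549, -0.836, -0.004], [-0.007, 0.009, -1.0]]
force: [-0.6, 0.1, -1.1]
opening: 85.5
```

Emit:
carry_out(
  force=80,
  moves=[0.4, 0, 0, 0, 0, 0, 0, 0.6, 0, 0, 0, 0, 0, 0, 0.8, 0, 0, 0, 0, 0, 0, 1, 0, 0, 0, 0, 0, 0, 1, 0, 0, 0, 0, 0, 0, 1, 0, 0, 0, 0, 0, 0, 1, 0, 0, 0, 0, 0, 0],
)

```text
t: 2.9
position: [503.7, -330.1, 163.8]
eef_rot: [[0.839, -0.545, -0.001], [-0.545, -0.839, -0.008], [0.003, 0.007, -1.0]]
force: [0.1, -1.2, 5.2]
opening: 26.2
```

The arm had not settled when I read its pose, so the correction overshot by about 10 mm along tool y. I'll open, let it settle and regrip.

Emit:
carry_out(
  moves=[0.5, 0, 0, 0, 0, 0, 0, 0, 0, 0, 0, 0, 0, 0, 0, 0, 0, 0, 0, 0, 0, 0, 0, 0, 0, 0, 0, 0, 0, 0, 0, 0, 0, 0, 0, 0, 0, 0, 0, 0, 0, 0],
)

```text
t: 3.5
position: [502.7, -329.2, 162.2]
eef_rot: [[0.839, -0.545, -0.004], [-0.545, -0.839, -0.006], [-0.0, 0.007, -1.0]]
force: [-0.1, 0.2, 0.5]
opening: 85.7
```

```bash
python3 - <<'E'
from plan import *
from h import *
p,r=pose();print(p,r.round(3).tolist())
S,T=grab("side"),grab("top")
a=[cv2.resize(f["image"][y0:y1,x0:x1],None,fx=5,fy=5,interpolation=cv2.INTER_CUBIC) for f,(x0,y0,x1,y1) in((S,(265,90,345,210)),(T,(290,150,370,270)))]
cv2.imwrite("pics/c3.png",np.hstack(a)[:,:,::-1])
print(proj(S,(509.5,-321.5,157)),proj(S,p))
E
```

```text
[ 502.71224811 -329.24576112  162.15106513] [[0.839, -0.545, -0.004], [-0.545, -0.839, -0.006], [-0.0, 0.007, -1.0]]
(np.float64(301.06700196028163), np.float64(141.5385676167942)) (np.float64(305.0288848284788), np.float64(139.00788864104007))
```

View pics/c3.png

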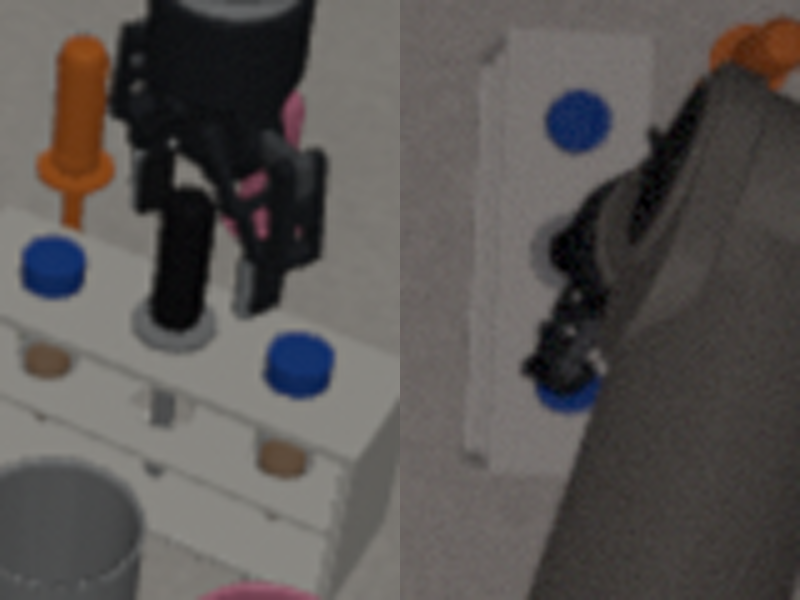

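The pusher is still upright in its hole, handle at side (301,141). I'll shift -10 mm in tool y and close.

Emit:
carry_out(
  force=90,
  moves=[0, 0.0005, -0.005, 0.001, 0, 0, 0, 0, 0.0005, -0.005, 0.001, 0, 0, 0, 0, 0, 0, 0, 0, 0, 0, 0, 0, 0, 0, 0, 0, 0, 0.5, 0, 0, 0, 0, 0, 0, 0.8, 0, 0, 0, 0, 0, 0, 1, 0, 0, 0, 0, 0, 0, 1, 0, 0, 0, 0, 0, 0, 1, 0, 0, 0, 0, 0, 0, 1, 0, 0, 0, 0, 0, 0, 1, 0, 0, 0, 0, 0, 0],
)

```text
t: 4.7
position: [509.4, -321.8, 160.6]
eef_rot: [[0.839, -0.545, -0.003], [-0.545, -0.839, -0.007], [0.001, 0.007, -1.0]]
force: [0.6, -0.3, 1.0]
opening: 25.9
```

```bash
python3 - <<'E'
from plan import *
p,r=pose();print(p,r.round(3).tolist())
# lift to z 270, then arc over to staging behind the hole, then tilt
A=ax(-3.4);H=np.array([561.5,135.7,194]);st=H+A*(150+60-3);print("stage",st)
rows(p,r,[((p[0],p[1],p[2]+120),r,3)],1)
E
```

```text
[ 509.41015619 -321.76757797  160.55862406] [[0.839, -0.545, -0.003], [-0.545, -0.839, -0.007], [0.001, 0.007, -1.0]]
stage [428.67716807 143.59113024 352.57119973]
1, 0, 0, -0.04, 0, 0, 0,
1, 0, 0.001, -0.04, 0, 0, 0,
1, 0, 0, -0.04, 0, 0, 0,
n 3 max [0.    0.001 0.04  0.    0.    0.   ] end [ 509.2 -321.8  280.6]
```

Emit:
carry_out(
  moves=[1, 0, 0, -0.03, 0, 0, 0, 1, 0, 0.001, -0.04, 0, 0, 0, 1, 0, 0, -0.04, 0, 0, 0, 1, 0, 0, -0.04, 0, 0, 0, 1, 0, 0, -0.02, 0, 0, 0, 1, 0, 0, 0, 0, 0, 0, 1, 0, 0, 0, 0, 0, 0],
)

```text
t: 5.4
position: [508.7, -321.0, 328.8]
eef_rot: [[0.839, -0.545, -0.006], [-0.545, -0.839, -0.005], [-0.002, 0.007, -1.0]]
force: [0.4, 0.6, -2.3]
opening: 26.5
```

```bash
python3 - <<'E'
from plan import *
s=robot.sense();p,r=pose();print(p,r.round(3).tolist(),s["force"],s["opening"])
A=ax(-3.4);H=np.array([561.5,135.7,194]);st=H+A*(153.6+50)
rows(p,r,[((440,100,355),tilt(-3.4,25),12),(st,tilt(-3.4),5)],1)
E
```

```text
[ 508.66835652 -321.0335315   328.82715943] [[0.839, -0.545, -0.006], [-0.545, -0.839, -0.005], [-0.002, 0.007, -1.0]] [ 0.40543445  0.60929767 -2.33882562] 26.471181311175833
1, -0.024, -0.026, -0.002, 0.6, 2.1, -2.4,
1, -0.023, -0.028, -0.003, 0.5, 2, -2.4,
1, -0.021, -0.028, -0.004, 0.6, 2.1, -2.5,
1, -0.02, -0.029, -0.003, 0.6, 2, -2.4,
1, -0.019, -0.03, -0.005, 0.5, 2.1, -2.4,
1, -0.017, -0.031, -0.004, 0.6, 2, -2.4,
1, -0.016, -0.031, -0.005, 0.6, 2.1, -2.4,
1, -0.014, -0.033, -0.005, 0.6, 2, -2.5,
1, -0.012, -0.033, -0.006, 0.5, 2.1, -2.4,
1, -0.012, -0.033, -0.005, 0.6, 2.1, -2.4,
1, -0.009, -0.034, -0.005, 0.6, 2, -2.4,
1, -0.008, -0.034, -0.006, 0.5, 2.1, -2.5,
1, -0.002, -0.009, 0, 0, 3, 0,
1, -0.003, -0.008, 0, 0, 3, 0,
1, -0.002, -0.009, 0, 0, 3, 0,
1, -0.003, -0.008, -0.001, 0, 3, 0,
1, -0.002, -0.009, 0, 0, 3, 0.1,
n 17 max [0.024 0.034 0.006 0.6   3.    2.5  ] end [431.4 143.3 349.9]
```

Emit:
carry_out(
  moves=[1, -0.024, -0.026, -0.002, 0.6, 2.1, -2.4, 1, -0.023, -0.028, -0.003, 0.5, 2, -2.4, 1, -0.021, -0.028, -0.004, 0.6, 2.1, -2.5, 1, -0.02, -0.029, -0.003, 0.6, 2, -2.4, 1, -0.019, -0.03, -0.005, 0.5, 2.1, -2.4, 1, -0.017, -0.031, -0.004, 0.6, 2, -2.4, 1, -0.016, -0.031, -0.005, 0.6, 2.1, -2.4, 1, -0.014, -0.033, -0.005, 0.6, 2, -2.5, 1, -0.012, -0.033, -0.006, 0.5, 2.1, -2.4, 1, -0.012, -0.033, -0.005, 0.6, 2.1, -2.4, 1, -0.009, -0.034, -0.005, 0.6, 2, -2.4, 1, -0.008, -0.034, -0.006, 0.5, 2.1, -2.5],
)

```text
t: 6.6
position: [438.0, 100.0, 352.6]
eef_rot: [[0.906, -0.058, 0.42], [-0.052, -0.998, -0.027], [0.421, 0.003, -0.907]]
force: [0.9, 0.4, -1.8]
opening: 26.7
```

Emit:
carry_out(
  moves=[1, -0.002, -0.009, 0, 0, 3, 0, 1, -0.003, -0.008, 0, 0, 3, 0, 1, -0.002, -0.009, 0, 0, 3, 0, 1, -0.003, -0.008, -0.001, 0, 3, 0, 1, -0.002, -0.009, 0, 0, 3, 0, 1, 0, 0, 0, 0, 0, 0, 1, 0, 0, 0, 0, 0, 0, 1, 0, 0, 0, 0, 0, 0],
)

```text
t: 7.4
position: [433.6, 129.7, 351.1]
eef_rot: [[0.803, -0.068, 0.592], [-0.05, -0.998, -0.048], [0.594, 0.009, -0.805]]
force: [0.1, -0.6, -1.9]
opening: 26.2
```

```bash
python3 - <<'E'
from plan import *
from h import *
s=robot.sense();p,r=pose();print(p,r.round(3).tolist(),s["force"],s["opening"],s["joints"].round(1))
A=ax(-3.4);H=np.array([561.5,135.7,194]);tip=p+153.6*r[:,2];print("tip",tip,"vs",H+50*A, "axis err",np.degrees(r.T@-A))
S,T=grab("side"),grab("top")
a=[cv2.resize(f["image"][y0:y1,x0:x1],None,fx=5,fy=5,interpolation=cv2.INTER_CUBIC) for f,(x0,y0,x1,y1) in((S,(140,210,220,300)),(T,(110,140,190,230)))]
cv2.imwrite("pics/c4.png",np.hstack(a)[:,:,::-1])
for f,n in((S,"S"),(T,"T")): print(n,"tip",proj(f,tip),"hole",proj(f,H))
E
```

```text
[433.60280982 129.6681626  351.09734169] [[0.803, -0.068, 0.592], [-0.05, -0.998, -0.048], [0.594, 0.009, -0.805]] [ 0.05242099 -0.57004572 -1.92357193] 26.239304856449422 [-20.8 -16.9 -11.1 117.   22.9  51.6 -45.9]
tip [524.53025577 122.28155313 227.52308235] vs [529.41719036 137.60607011 232.30222216] axis err [ 3.5667088  -0.74404818 57.17981576]
S tip (np.float64(195.52636042443783), np.float64(250.44352795349687)) hole (np.float64(175.54878160090487), np.float64(259.0729453281047))
T tip (np.float64(147.55899286486726), np.float64(194.02519295587987)) hole (np.float64(145.32464865866922), np.float64(180.10550373771153))
```

View pics/c4.png

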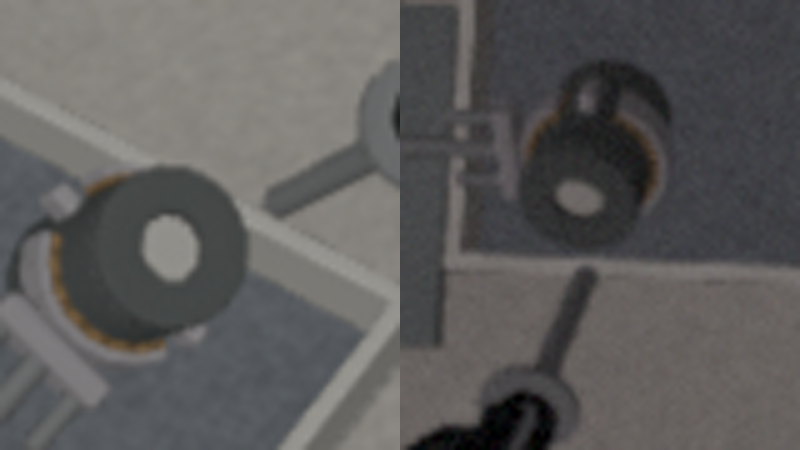

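The tip is at top (147.2,193.6) and side (193.6,250), as the kinematics predict. Joint 2 is at its limit, so the staging pose was too far back. I'll go nearer along the axis.

```bash
python3 - <<'E'
from plan import *
p,r=pose()
A=ax(-3.4);H=np.array([561.5,135.7,194])
rows(p,r,[(H+A*(153.6+18),tilt(-3.4),5)],1)
E
```

```text
1, -0.001, -0.003, 0.006, 0.2, 0.7, 0,
1, 0, -0.003, 0.006, 0.1, 0.7, -0.1,
1, -0.001, -0.003, 0.006, 0.2, 0.7, 0,
1, -0.001, -0.003, 0.007, 0.1, 0.7, -0.1,
1, 0, -0.002, 0.006, 0.2, 0.7, 0,
n 5 max [0.001 0.003 0.007 0.2   0.7   0.1  ] end [451.8 141.8 325.6]
```

Emit:
carry_out(
  moves=[1, -0.001, -0.003, 0.006, 0.2, 0.7, 0, 1, 0, -0.003, 0.006, 0.1, 0.7, -0.1, 1, -0.001, -0.003, 0.006, 0.2, 0.7, 0, 1, -0.001, -0.003, 0.007, 0.1, 0.7, -0.1, 1, 0, -0.002, 0.006, 0.2, 0.7, 0, 1, 0, 0, 0, 0, 0, 0, 1, 0, 0, 0, 0, 0, 0, 1, 0, 0, 0, 0, 0, 0, 1, 0, 0, 0, 0, 0, 0],
)

```text
t: 8.4
position: [451.2, 144.6, 326.4]
eef_rot: [[0.764, -0.053, 0.643], [-0.042, -0.999, -0.033], [0.644, -0.001, -0.765]]
force: [-0.9, 0.9, -1.5]
opening: 26.1
```

```bash
cat >> plan.py <<'E'
A=ax(-3.4);H=np.array([561.5,135.7,194])
def report():
    s=robot.sense();p,r=pose();tip=p+153.6*r[:,2];d=tip-H
    print("joints",s["joints"].round(1),"t",s["t"],"F",s["force"].round(1))
    print("tip along A",(d@A).round(1),"lateral(tool xyz)",(r.T@(d-(d@A)*A)).round(1),"turn to go (tool)",(R.from_matrix(r).inv()*R.from_matrix(tilt(-3.4))).as_rotvec(degrees=True).round(2))
    return p,r
E
python3 - <<'E'
from plan import *
p,r=report()
rows(p,r,[(H+A*(153.6+6),tilt(-3.4),4)],1)
E
```

```text
joints [-19.6 -15.  -14.  121.   28.6  43.7 -52.9] t 8.4 F [-0.9  0.9 -1.5]
tip along A 19.0 lateral(tool xyz) [ 0.7 -3.1  0. ] turn to go (tool) [-0.28 -0.1   0.22]
1, 0, 0.001, 0.003, -0.1, 0, 0.1,
1, 0, 0, 0.003, 0, -0.1, 0,
1, 0, 0.001, 0.004, -0.1, 0, 0.1,
1, 0, 0, 0.003, -0.1, 0, 0,
n 4 max [0.    0.001 0.004 0.1   0.1   0.1  ] end [459.5 142.2 316.5]
```

Emit:
carry_out(
  moves=[1, 0, 0.001, 0.003, -0.1, 0, 0.1, 1, 0, 0.001, 0.003, 0, -0.1, 0, 1, 0, 0.001, 0.004, -0.1, 0, 0.1, 1, 0, 0, 0.003, -0.1, 0, 0, 1, 0, 0, 0, 0, 0, 0, 1, 0, 0, 0, 0, 0, 0, 1, 0, 0, 0, 0, 0, 0],
)

```text
t: 9.1
position: [459.2, 141.1, 316.0]
eef_rot: [[0.765, -0.059, 0.641], [-0.045, -0.998, -0.039], [0.642, 0.001, -0.766]]
force: [-0.0, 0.6, -1.5]
opening: 26.6
```

```bash
python3 - <<'E'
from plan import *
from h import *
p,r=report()
S,T=grab("side"),grab("top")
a=[cv2.resize(f["image"][y0:y1,x0:x1],None,fx=7,fy=7,interpolation=cv2.INTER_CUBIC) for f,(x0,y0,x1,y1) in((S,(150,230,205,285)),(T,(120,150,175,205)))]
cv2.imwrite("pics/c5.png",np.hstack(a)[:,:,::-1])
tip=p+153.6*r[:,2]
for f,n in((S,"S"),(T,"T")): print(n,"tip",proj(f,tip),"hole",proj(f,H))
E
```

```text
joints [-18.9 -13.6 -13.9 121.5  29.7  42.2 -53.8] t 9.1 F [-0.   0.6 -1.5]
tip along A 5.7 lateral(tool xyz) [-0.1  0.8  0. ] turn to go (tool) [0.03 0.04 0.03]
S tip (np.float64(177.21220251081112), np.float64(258.28678067551715)) hole (np.float64(175.54878160090487), np.float64(259.0729453281047))
T tip (np.float64(145.1242695103615), np.float64(181.4600047937808)) hole (np.float64(145.32464865866922), np.float64(180.10550373771153))
```

View pics/c5.png

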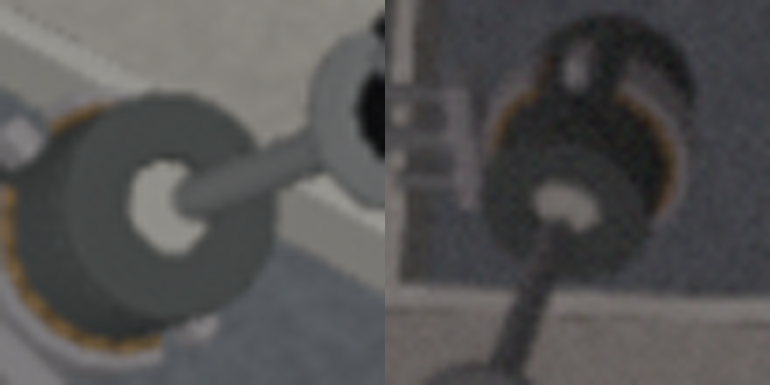

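In both views the tip overlaps the hole: side tip (177,257.6) against hole (174.3,259.6), top tip (144,182.5) against (145.6,179.4). The remaining 1–3 mm is within the 6 mm clearance. I'll ease in and watch the force.

Emit:
carry_out(
  force=110,
  moves=[1, 0, 0, 0.003, 0, 0, 0, 1, 0, 0, 0.003, 0, 0, 0, 1, 0, 0, 0.003, 0, 0, 0, 1, 0, 0, 0.002, 0, 0, 0, 1, 0, 0, 0, 0, 0, 0, 1, 0, 0, 0, 0, 0, 0],
)

```text
t: 9.8
position: [466.3, 140.6, 307.4]
eef_rot: [[0.765, -0.059, 0.641], [-0.045, -0.998, -0.039], [0.642, 0.001, -0.767]]
force: [-0.3, 0.7, -0.4]
opening: 26.1
```

```bash
python3 - <<'E'
from plan import *
report()
E
```

```text
joints [-18.5 -12.4 -13.8 121.9  30.7  40.7 -54.6] t 9.8 F [-0.3  0.7 -0.4]
tip along A -5.5 lateral(tool xyz) [-0.3  0.9  0. ] turn to go (tool) [0.05 0.05 0.03]
```

Emit:
carry_out(
  moves=[1, 0, 0, 0.004, 0, 0, 0, 1, 0, 0, 0.004, 0, 0, 0, 1, 0, 0, 0.004, 0, 0, 0, 1, 0, 0, 0.004, 0, 0, 0, 1, 0, 0, 0.004, 0, 0, 0, 1, 0, 0, 0.004, 0, 0, 0, 1, 0, 0, 0.004, 0, 0, 0, 1, 0, 0, 0.004, 0, 0, 0, 1, 0, 0, 0.004, 0, 0, 0, 1, 0, 0, 0.004, 0, 0, 0],
)

```text
t: 10.8
position: [492.0, 140.0, 278.1]
eef_rot: [[0.764, -0.058, 0.643], [-0.045, -0.998, -0.038], [0.644, 0.0, -0.765]]
force: [-9.0, -0.6, 6.6]
opening: 26.1
```

```bash
python3 - <<'E'
from plan import *
report()
E
```

```text
joints [-16.8  -7.8 -14.  122.9  35.2  35.5 -58.3] t 10.8 F [-9.  -0.6  6.6]
tip along A -44.4 lateral(tool xyz) [ 0.9 -0.2  0. ] turn to go (tool) [-0.03 -0.07  0.05]
```

Emit:
carry_out(
  moves=[1, 0, 0, 0.004, 0, 0, 0, 1, 0, 0, 0.004, 0, 0, 0, 1, 0, 0, 0.004, 0, 0, 0, 1, 0, 0, 0.004, 0, 0, 0, 1, 0, 0, 0.004, 0, 0, 0, 1, 0, 0, 0.004, 0, 0, 0, 1, 0, 0, 0.004, 0, 0, 0, 1, 0, 0, 0.004, 0, 0, 0, 1, 0, 0, 0.004, 0, 0, 0, 1, 0, 0, 0.005, 0, 0, 0, 1, 0, 0, 0.005, 0, 0, 0, 1, 0, 0, 0.004, 0, 0, 0],
)

```text
t: 12.0
position: [524.2, 136.9, 237.9]
eef_rot: [[0.765, -0.06, 0.641], [-0.045, -0.998, -0.039], [0.642, 0.001, -0.767]]
force: [-0.3, -0.0, -1.5]
opening: 26.0
```

Emit:
carry_out(
  moves=[1, 0, 0, 0, 0, 0, 0, 1, 0, 0, 0, 0, 0, 0, 1, 0, 0, 0, 0, 0, 0],
)

```text
t: 12.3
position: [524.0, 137.0, 238.4]
eef_rot: [[0.765, -0.059, 0.641], [-0.045, -0.998, -0.039], [0.642, 0.001, -0.767]]
force: [0.5, 0.3, -1.7]
opening: 26.0
```

```bash
python3 - <<'E'
from plan import *
from h import *
report()
S,T=grab("side"),grab("top")
a=[cv2.resize(f["image"][y0:y1,x0:x1],None,fx=3,fy=3,interpolation=cv2.INTER_CUBIC) for f,(x0,y0,x1,y1) in((S,(60,210,190,360)),(T,(80,80,210,230)))]
cv2.imwrite("pics/c6.png",np.hstack(a)[:,:,::-1])
E
```

```text
joints [-15.1  -1.5 -13.8 123.5  43.   29.8 -64.9] t 12.3 F [ 0.5  0.3 -1.7]
tip along A -95.5 lateral(tool xyz) [-0.3  1.   0. ] turn to go (tool) [0.04 0.05 0.03]
```

View pics/c6.png

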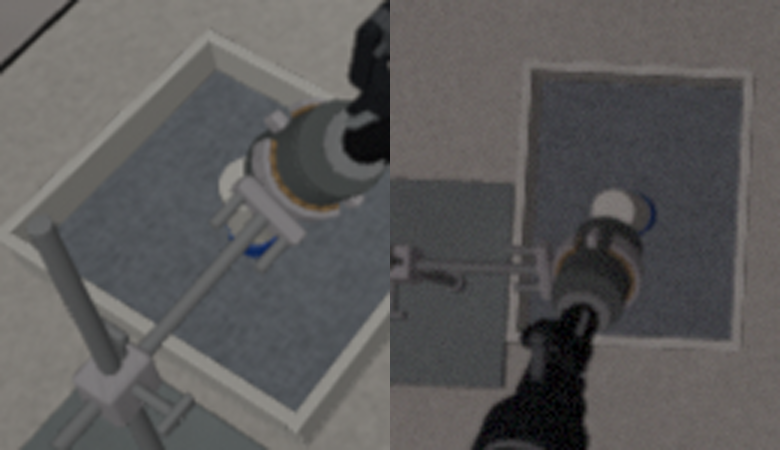

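The bottle has dropped clear. It stands on its cap in the tray, white bottom at top (154.7,149.3), and the wrist force is about zero. I'll retract along the axis.

Emit:
carry_out(
  moves=[1, 0, 0, -0.005, 0, 0, 0, 1, 0, 0, -0.009, 0, 0, 0, 1, 0, 0, -0.01, 0, 0, 0, 1, 0, 0, -0.01, 0, 0, 0, 1, 0, 0, -0.01, 0, 0, 0, 1, 0, 0, -0.01, 0, 0, 0, 1, 0, 0, -0.01, 0, 0, 0, 1, 0, 0, -0.01, 0, 0, 0, 1, 0, 0, -0.01, 0, 0, 0, 1, 0, 0, -0.01, 0, 0, 0, 1, 0, 0, -0.01, 0, 0, 0, 1, 0, 0, -0.007, 0, 0, 0],
)

```text
t: 13.6
position: [452.4, 141.6, 324.5]
eef_rot: [[0.765, -0.059, 0.642], [-0.045, -0.998, -0.038], [0.643, 0.001, -0.766]]
force: [0.1, 0.5, -1.1]
opening: 25.7
```

Emit:
carry_out(
  moves=[1, 0, 0, 0, 0, 0, 0, 1, 0, 0, 0, 0, 0, 0, 1, 0, 0, 0, 0, 0, 0],
)

```text
t: 13.9
position: [452.7, 141.1, 323.0]
eef_rot: [[0.766, -0.06, 0.64], [-0.045, -0.998, -0.039], [0.641, 0.001, -0.767]]
force: [-0.3, 0.6, -2.1]
opening: 26.2
```

```bash
python3 - <<'E'
from plan import *
p,r=report()
J=np.array([503.3,-176.5])
# sideways clear first at same tilt, then untilt on the way, ending over jar
rows(p,r,[((445,60,335),tilt(-5,32),3),((503.3,-176.5,300),down(-19),9)],1)
E
```

```text
joints [-19.2 -14.6 -14.  121.2  28.8  43.5 -53. ] t 13.9 F [-0.3  0.6 -2.1]
tip along A 15.2 lateral(tool xyz) [-0.8  1.3  0. ] turn to go (tool) [0.08 0.1  0.03]
1, 0.002, 0.027, -0.004, -0.3, -2.6, 0.4,
1, 0.002, 0.027, -0.003, -0.3, -2.7, 0.5,
1, 0.002, 0.027, -0.004, -0.3, -2.6, 0.4,
1, 0.005, 0.026, 0.008, -0.4, -3.5, 1.5,
1, 0.007, 0.025, 0.008, -0.5, -3.6, 1.5,
1, 0.007, 0.025, 0.007, -0.4, -3.5, 1.5,
1, 0.009, 0.025, 0.008, -0.4, -3.6, 1.6,
1, 0.01, 0.025, 0.006, -0.4, -3.5, 1.5,
1, 0.011, 0.024, 0.007, -0.5, -3.5, 1.5,
1, 0.012, 0.024, 0.006, -0.4, -3.6, 1.5,
1, 0.013, 0.024, 0.005, -0.4, -3.5, 1.5,
1, 0.013, 0.023, 0.005, -0.5, -3.5, 1.5,
n 12 max [0.013 0.027 0.008 0.5   3.6   1.6  ] end [ 503.  -176.4  299.7]
```

Emit:
carry_out(
  moves=[1, 0.002, 0.027, -0.004, -0.3, -2.6, 0.4, 1, 0.002, 0.027, -0.003, -0.3, -2.7, 0.5, 1, 0.002, 0.027, -0.004, -0.3, -2.6, 0.4, 1, 0.005, 0.026, 0.008, -0.4, -3.5, 1.5, 1, 0.007, 0.025, 0.008, -0.5, -3.6, 1.5, 1, 0.007, 0.025, 0.007, -0.4, -3.5, 1.5, 1, 0.009, 0.025, 0.008, -0.4, -3.6, 1.6, 1, 0.01, 0.025, 0.006, -0.4, -3.5, 1.5, 1, 0.011, 0.024, 0.007, -0.5, -3.5, 1.5, 1, 0.012, 0.024, 0.006, -0.4, -3.6, 1.5, 1, 0.013, 0.024, 0.005, -0.4, -3.5, 1.5, 1, 0.013, 0.023, 0.005, -0.5, -3.5, 1.5],
)

```text
t: 15.1
position: [503.9, -177.8, 299.7]
eef_rot: [[0.946, -0.325, -0.001], [-0.325, -0.946, -0.001], [-0.0, 0.002, -1.0]]
force: [0.6, 0.1, -1.7]
opening: 25.7
```

Emit:
carry_out(
  moves=[1, 0, 0, 0, 0, 0, 0, 1, 0, 0, 0, 0, 0, 0, 1, 0, 0, 0, 0, 0, 0, 1, 0, 0, 0, 0, 0, 0],
)

```text
t: 15.5
position: [503.2, -175.0, 300.6]
eef_rot: [[0.947, -0.323, 0.003], [-0.323, -0.947, 0.0], [0.003, -0.001, -1.0]]
force: [-0.0, -1.1, -1.6]
opening: 25.9
```

```bash
python3 - <<'E'
from plan import *
from h import *
p,r=pose();print(p,r.round(3).tolist(),p+153.6*r[:,2])
rows(p,r,[((503.3,-176.5,300),down(-19),1),((503.3,-176.5,165),down(-19),7)],1)
S=grab("side")
a=cv2.resize(S["image"][90:270,200:380],None,fx=3,fy=3,interpolation=cv2.INTER_CUBIC)
cv2.imwrite("pics/c7.png",a[:,:,::-1])
E
```

```text
[ 503.18982334 -174.97087131  300.62812242] [[0.947, -0.323, 0.003], [-0.323, -0.947, 0.0], [0.003, -0.001, -1.0]] [ 503.61168496 -174.94755737  147.02870351]
1, 0.0006, 0.0014, 0.0006, -0.1, -0.1, 0.2,
1, 0, 0, 0.019, 0, 0, 0,
1, 0, 0, 0.02, 0, 0, 0,
1, 0, 0, 0.019, 0, 0, 0,
1, 0, 0, 0.019, 0, 0, 0,
1, 0, 0, 0.019, 0, 0, 0,
1, 0, 0, 0.02, 0, 0, 0,
1, 0, 0, 0.019, 0, 0, 0,
n 8 max [0.0006 0.0014 0.02   0.1    0.1    0.2   ] end [ 503.4 -176.6  165. ]
```

View pics/c7.png

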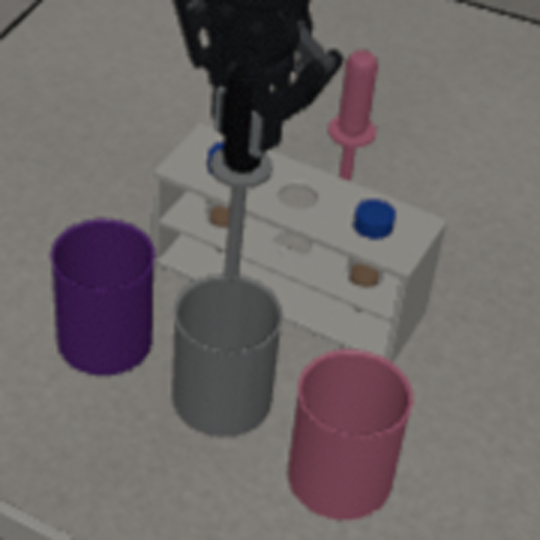

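The shaft hangs over the grey jar, tip at crop (232,278) against the rim centre near (228,312). It is still 42 mm above the rim, so this lines up. I'll lower it.

Emit:
carry_out(
  moves=[1, 0.0005, 0.0015, 0.0005, 0, 0, 0, 1, 0, 0, 0.019, 0, 0, 0, 1, 0, 0, 0.02, 0, 0, 0, 1, 0, 0, 0.019, 0, 0, 0, 1, 0, 0, 0.019, 0, 0, 0, 1, 0, 0, 0.019, 0, 0, 0, 1, 0, 0, 0.02, 0, 0, 0, 1, 0, 0, 0.019, 0, 0, 0, 1, 0, 0, 0, 0, 0, 0, 1, 0, 0, 0, 0, 0, 0],
)

```text
t: 16.55
position: [503.5, -177.6, 165.2]
eef_rot: [[0.946, -0.324, 0.002], [-0.324, -0.946, -0.001], [0.002, -0.0, -1.0]]
force: [0.7, 0.8, -1.2]
opening: 25.9
```

Emit:
carry_out(
  moves=[1, 0, 0, 0.002, 0, 0, 0, 1, 0, 0, 0.002, 0, 0, 0, 1, 0, 0, 0.001, 0, 0, 0, 1, 0, 0, 0.001, 0, 0, 0, 1, 0, 0, 0.001, 0, 0, 0, 1, 0, 0, 0, 0, 0, 0],
)

```text
t: 17.15
position: [503.4, -177.8, 157.6]
eef_rot: [[0.946, -0.325, 0.001], [-0.325, -0.946, -0.0], [0.001, 0.0, -1.0]]
force: [-1.1, -0.3, -1.8]
opening: 25.9
```

Emit:
carry_out(
  moves=[1, 0, 0, 0.001, 0, 0, 0, 1, 0, 0, 0.001, 0, 0, 0, 1, 0, 0, 0, 0, 0, 0],
)

```text
t: 17.45
position: [503.6, -178.0, 156.6]
eef_rot: [[0.946, -0.325, 0.002], [-0.325, -0.946, -0.001], [0.002, -0.0, -1.0]]
force: [-0.7, 0.3, 4.3]
opening: 25.7
```

Emit:
carry_out(
  moves=[0.6, 0, 0, 0, 0, 0, 0, 0.5, 0, 0, 0, 0, 0, 0, 0.4, 0, 0, 0, 0, 0, 0, 0.2, 0, 0, 0, 0, 0, 0, 0, 0, 0, 0, 0, 0, 0, 0, 0, 0, 0, 0, 0, 0, 0, 0, 0, 0, 0, 0, 0, 0, 0, 0, 0, 0, 0, 0],
)

```text
t: 18.25
position: [503.4, -177.8, 155.6]
eef_rot: [[0.946, -0.325, 0.002], [-0.325, -0.946, -0.001], [0.002, 0.0, -1.0]]
force: [0.0, 0.2, -0.1]
opening: 85.4
```

```bash
python3 - <<'E'
from plan import *
from h import *
print(pose()[0],robot.sense()["force"],robot.sense()["opening"])
S=grab("side")
cv2.imwrite("pics/c8.png",cv2.resize(S["image"][90:270,200:380],None,fx=3,fy=3,interpolation=cv2.INTER_CUBIC)[:,:,::-1])
E
```

```text
[ 503.42989563 -177.81407818  155.64800583] [ 0.01953833  0.22438121 -0.10830679] 85.43478311613772
```

View pics/c8.png

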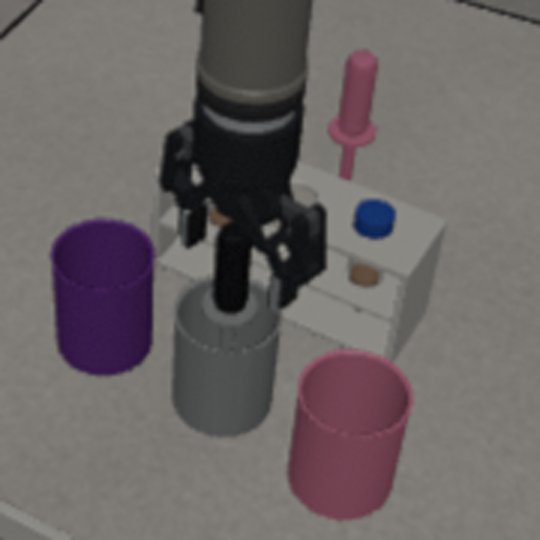

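The pusher stands upright in the jar, handle at crop (231,275), free between the open fingers. I'll withdraw straight up.

Emit:
carry_out(
  moves=[0, 0, 0, -0.005, 0, 0, 0, 0, 0, 0, -0.01, 0, 0, 0, 0, 0, 0, -0.015, 0, 0, 0, 0, 0, 0, -0.02, 0, 0, 0, 0, 0, 0, -0.03, 0, 0, 0, 0, 0, 0, -0.03, 0, 0, 0, 0, 0, 0, -0.03, 0, 0, 0, 0, 0, 0, -0.02, 0, 0, 0, 0, 0, 0, 0, 0, 0, 0, 0, 0, 0, 0, 0, 0, 0, 0, 0, 0, 0, 0, 0, 0, 0, 0, 0, 0, 0, 0, 0],
)

```text
t: 19.5
position: [502.5, -177.4, 314.3]
eef_rot: [[0.946, -0.325, -0.001], [-0.325, -0.946, 0.0], [-0.001, 0.0, -1.0]]
force: [1.2, 0.2, 0.4]
opening: 85.5
```

```bash
python3 - <<'E'
from plan import *
from h import *
print(pose()[0],robot.sense()["force"])
S,T=grab("side"),grab("top")
a=cv2.resize(S["image"][90:350,60:360],(600,520));b=cv2.resize(T["image"][90:220,110:210],(200,260))
o=np.zeros((520,800,3),np.uint8);o[:,:600]=a;o[:260,600:]=b
cv2.imwrite("pics/c9.png",o[:,:,::-1])
E
```

```text
[ 502.54476462 -177.36444482  314.32593566] [1.22862929 0.22616343 0.3599304 ]
```

View pics/c9.png

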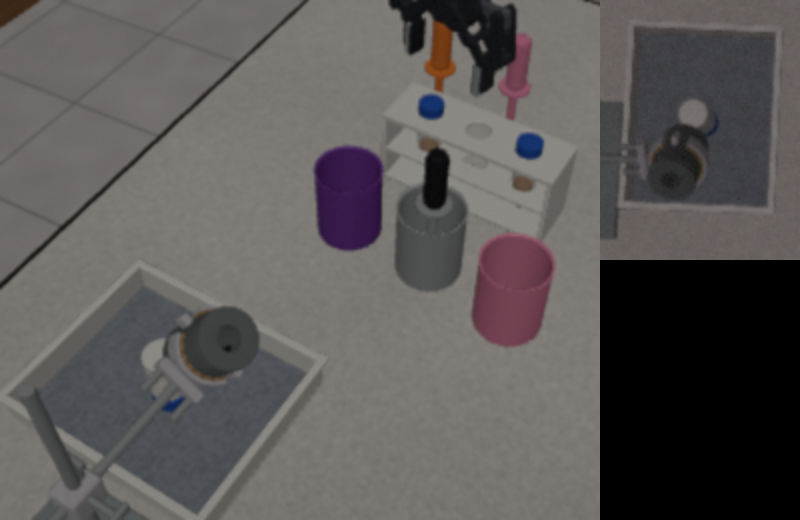

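The pusher stands in the grey jar at (437,180), both blue-capped tubes are in the rack, the adapter hole is empty, and the bottle is in the tray. The arm is clear, so I'll hand in.

```bash
python3 -c "
from plant import robot
print(robot.finish_job())"
```

```text
the job is handed in; nothing more can be done
None
```

The job is done and handed in at about 19.6 s of the 45 s allowed. I pushed the bottle out with the pusher, and it dropped into the tray. I then stood the pusher in the steel jar and let go.

- **Last pictures:** The bottle is in the tray, standing on its cap, and the adapter hole is empty. The pusher is upright in the grey jar, both capped tubes are in the rack, and the look-alikes look undisturbed. The gripper is about 150 mm above where it let go, with force near zero.
- **Forces:** The highest I saw was about 11 N while pushing and about 4 N when setting the pusher down. I only read the force at the end of each move, so a brief peak could have gone unseen.
- **First grip:** It was about 10 mm off because I read the arm's position before it had settled. I opened, moved across and gripped again; the pusher stayed upright in its hole.
- **Approach to the adapter:** My first waiting position behind the adapter was out of reach, with joint 2 at its limit. I used a closer one instead.
- **Checks that disagreed:** The two views differed by 1–3 mm on where the shaft would enter the hole. It went in with no side force. The gripper read about 26 mm on the 28 mm handle, probably a reading offset, and the hold did not slip.

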